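# Stopper one vial with a single turn of a bench press

## Robot

A 6-joint arm with a two-finger parallel gripper is mounted at the origin on the work surface. World frame = base frame: x ahead of the robot, y to its left, z up, the work surface at z = 0. Lengths are in m, angles in rad, forces in N, time in s.
With the tool pointing down it reaches from about 0.2 to 0.875 m from the base axis. Payload 3.4 kg.
Tool frame: the origin (TCP) lies at the very end of the fingers, on their centre line; the grasp point (between the pads) lies 19 mm behind it; z points along the fingers, y is the line along which they close (so a half turn about z gives the same grasp; the last joint's range is limited). The gripper opens to 94 mm and grips with 3 to 60 N. Pads are 16 mm wide; open, the fingers measure 119 mm over their backs; the gripper's body (75 mm by 177 mm) begins 78 mm behind the grasp point.
Start: joints at [-1.428, 0.276, 1.505, -0, 1.361, -0.121], TCP at [0.15, -0.555, 0.205] pointing down, gripper open.
Joint ranges: [-2.89, 2.89], [-0.75, 2.08], [0.22, 2.7], [-1.18, 4.32], [0.11, 2.71], [-2.7, 2.7]. Speed limits (rad/s): [2.57, 2.57, 3.14, 3.14, 3.14, 3.14].

## Interface

Orientations are given as a rotation vector (axis times angle).
In Python, from rig import robot, optics, finish_job gives the robot as it stands. The module is installed in compiled form; this text tells all that it offers.
- The arm moves only by the shell command python3 -m pendant 'ROWS'. ROWS is JSON, one flat list of numbers, 7 for each row, row after row: the shift along the tool's x, y, z in mm, then the turn, a rotation vector about the tool's x, y, z in rad, then the closure, from 0 (fully open) to 1 (shut). In form: [dx, dy, dz, wx, wy, wz, grip, dx, dy, dz, wx, wy, wz, grip, ...]. A call has 1 to 20 rows; each row shifts and turns the commanded pose from where the row before left it, along the tool's axes as they then stand; what a row does not reach is not made up. A row lasts 1/8 s, in which the tool goes at most 62.5 mm and 10.7 degrees, less where a joint would pass 70% of its speed; a pose out of reach is approached as far as the arm can. A call is refused whole if a number of a shift passes 62.5 or a number of a turn 0.188, either way. A call with a gripper value outside its range is refused whole. The fingers move at their own pace and stop on an object; the grip force is fixed at half the most. Time passes only in rows, so rows that do not move let the fingers close. It gives the time, the measured TCP pose, the force, the opening and the grip force at its end, in the units of the state.
- robot.state(): the state, without advancing time (a new reading comes with each control period).
- optics.read_camera(name): name is "scene" or "side" or "wrist"; returns the picture (420x560x3 uint8, blue, green, red); there is no depth.
- optics.camera_info(name): a dict with "fx", "fy", "cx", "cy" (pixels), "xyz" and "attitude" of the camera in the world; the wrist camera has in their place "T_tool_cam" (4x4, takes a point from camera to tool coordinates, whose origin is the TCP and whose axes are the flange's). Camera axes: x right, y up, looking along -z (the intrinsics and any distortion apply to the point x, -y, -z); pixel columns grow to the right and rows downward; lengths in m; the calibration is good to about 2 mm. A picture is of the moment at which its call begins: read the wrist's pose just before it. camera_info takes no time and is no camera call.
- finish_job(): hands the job in; it is judged then, once.
The state is a dict: "time": time; "joint_pos": joint angles; "dq": joint speeds; "joint_efforts": joint torques, N m; "tcp_pos": TCP position; "tool_rot": TCP orientation; "contact_force": force on the tool from outside, world axes, zero at the start; "moment": the same for the moment, N m; "width": finger opening in m; "grasp_force": force on a finger pad.
Only numpy, scipy, OpenCV 4.12 (cv2) and the standard library are available. Lean on these libraries where they do the work, as an engineer would, in place of code of your own. Each camera call takes 0.05 s, during which the arm holds its last target. There are 200 camera calls.

## Task

Seat the vial's stopper with the bench press: set the sled with its vial in the press's channel and slide it in, pushing the stiff stop block ahead of it, until you feel the block at its dead end, without ramming it. Then hold the flywheel lightly by its handle and turn it steadily clockwise (seen from above) through exactly one full revolution, so that the ram presses the stopper in and rises again, without forcing the handle, turning it back or running on past its starting point. Let go with the sled still fully home and the wheel back at its index, never press the stopper by hand, and leave the beaker, bottle and jar alone.

Things in the scene. Friction and masses are not known exactly. Their poses are not given: they have to be found in the camera images.
- press: Cream enamelled hand stoppering press, fixed at a varying yaw. Origin at bench level; x points from its open mouth (robot side) to its back, y to its left. Base plate x -135 to 140, y -150 to 180 mm, top 12 mm above the bench. Channel along x at y -100; sled fully home: its origin at x 15, y -100, z 12 mm, x axes parallel. On the left a gear housing, 86 mm high, under the flat-lying flywheel.
- channel (a point): Start of the straight part of the channel, on its centre line on the base plate (press x 20, y -100, z 12 mm). From here two aluminium guides, 54 mm apart and 16 mm high, run 65 mm back to the stop. Before it a mouth, flaring over 73 mm to about 84 mm wide; before that the base plate is open for 82 mm.
- ram_axis (a point): On the ram's axis at base plate level (press x 60, y -100, z 12 mm). Steel ram, flat nose 26 mm wide, 105 mm above the bench at the top of its stroke, 79 mm at the bottom. The head carrying it spans press x 25 to 139, y -130 to -70, 135 to 175 mm above the bench (rod top 205); the column behind starts at x 99 mm.
- stop: Steel stop block between the guides, 12 (x) x 44 x 18 mm high, origin at the middle of its underside, face towards the mouth 6 mm before it. It slides in the press's x, stiffly (10 N, stays where left): its face stands at press x 73 to 79 mm at first; the sled must push it to its dead end, face at 85 mm. There it is hard: keep the push under 25 N (30 N is ramming). Sliding the sled takes 2 to 6 N more.
- axle (a point): Upright axis of the flywheel, at the wheel's top face, 108 mm above the bench; press x -20, y 90 mm. The wheel is a steel disc 160 mm in diameter, 16 mm thick.
- wheel (a joint): Flywheel angle, rad: 0 at the start (line at the fixed steel index finger, handle on the robot side of the axle), growing clockwise seen from above; a full revolution is 6.283. No stop or detent, it can be overrun; stays where left. Takes about 6 N at the handle, up to about 11 N just before half a turn as the ram drives the stopper. Ram down over the first half turn, up over the second.
- handle: Black upright handle of the flywheel: a sleeve 24 mm in diameter, 50 mm high, spinning freely on its pin, so the hand need not turn with it. Its axis is 60 mm from the axle. Origin at the middle of its lower end, 111 mm above the bench. Hold it lightly: the forces of the fingers on it, the squeeze of both pads added to the push, must stay under 45 N (a squeeze of 13 N a pad turns it without slipping).
- sled: Loose aluminium sled, about 0.4 kg: plate 140 long (x) x 50 wide (y) x 16 mm high, origin at the middle of its underside. Upright grip post centred at x -50 mm, 16 (x) x 24 (y) mm, top 68 mm above the underside. Amber glass vial, 30 mm diameter, fixed upright at x +45 mm in a white socket 38 mm wide, 63 mm above the underside. The vial end (+x) goes into the press first.
- stopper: Dark rubber stopper standing proud in the vial's mouth; it slides only along the vial's axis, stiffly (about 22 N). Flange 20 mm diameter, 4 mm thick; origin at the middle of the flange's underside, 70 to 71 mm above the sled's underside while proud, about 63 mm when driven home.
- beaker: Bystander: small empty glass beaker, 68 mm diameter, 90 mm high; origin at the middle of its underside.
- wash_bottle: Bystander: clear bottle with a blue cap, 66 mm diameter, 170 mm high; origin at the middle of its underside.
- jar: Bystander: white plastic jar, 60 mm diameter, 70 mm high; origin at the middle of its underside.
Things that resemble listed ones, but are neither listed nor needed, are in the scene too. What is shaped like the sled but pink, red or turquoise is not meant.

How it is judged:
On the way, in this order (a step that is already met when the one before it is completed fails the run):
1. the sled is fully home, the stop block at its dead end, the stopper still proud and the flywheel not yet turned (x of sled in the frame of press above 0.0135 m and y of sled in the frame of press between -0.103 and -0.097 m and z of sled in the frame of press below 0.0145 m and angle between the x axis of sled and the x axis of press, either way round below 0.06 rad and z of stopper in the frame of sled above 0.068 m and value of joint wheel below 0.3 rad), for 0.2 s.
2. the flywheel has been turned half way and the ram has driven the stopper in, the sled home (x of sled in the frame of press above 0.0135 m and y of sled in the frame of press between -0.103 and -0.097 m and z of sled in the frame of press below 0.0145 m and angle between the x axis of sled and the x axis of press, either way round below 0.06 rad and z of stopper in the frame of sled below 0.0655 m and value of joint wheel between 2.6 and 4 rad), for 0.05 s.
At the end, for the whole second after the job is handed in: the sled rests within about 1.5 mm of fully home, the stop block at its dead end (3 mm sideways) on the base plate, the stopper is at least about 5 mm further in than at the start, the flywheel stands still within 0.08 rad of one full revolution (6.283) and nothing is held (x of sled in the frame of press above 0.0135 m and y of sled in the frame of press between -0.103 and -0.097 m and z of sled in the frame of press below 0.0145 m and angle between the x axis of sled and the x axis of press, either way round below 0.06 rad and z of stopper in the frame of sled below 0.0655 m and value of joint wheel between 6.20319 and 6.36319 rad and velocity of joint wheel between -0.05 and 0.05 rad/s and linear speed of sled below 0.01 m/s); the robot touches nothing.
It fails at once if the handle is forced: more than 45 N between fingers and handle, squeeze included (contact force between the fingers and handle above 45 N).
It fails at once if the sled is rammed into the stop: more than 30 N (contact force between sled and stop above 30 N).
It fails at once if the flywheel is turned back, run on past its starting point or spun instead of turned steadily (velocity of joint wheel above 4 rad/s or value of joint wheel below -0.3 rad or value of joint wheel above 6.58319 rad).
It fails at once if the stopper is pressed by hand (contact force between the fingers and stopper above 4 N).
It fails at once if the beaker, the bottle or the jar is disturbed (distance of any of beaker, wash_bottle, jar from where it was at the start of the episode above 0.03 m).
It also fails if it takes over 72 s, if anything falls off the work surface, if the arm or the gripper's body presses on something with over 40 N, if the wrist force passes 120 N, or if a joint passes its speed limit or range.

## Working session

There is one attempt and no reset: what is moved stays moved. The work goes in short steps, Python scripts to look and compute and a shell command to move; the robot and the scene stay as the last step left them, time stands still between calls to the robot, and variables do not carry over. Pictures are saved under pics/ and viewed, at most 10 in all, crops included, and the job is handed in when it is done.

```bash
mkdir -p pics
python3 - <<'E'
from rig import robot, optics
import cv2,json
s=robot.state(); print(s)
for n in ("scene","side","wrist"):
    print(n,optics.camera_info(n)); cv2.imwrite(f"pics/{n}0.png",optics.read_camera(n))
E
```

```text
{'time': 0.0, 'joint_pos': array([-1.42803720e+00,  2.76583176e-01,  1.50610109e+00, -1.14454923e-05,
        1.36066849e+00, -1.20997434e-01]), 'dq': array([-6.94447608e-04,  8.61141845e-05, -1.09594748e-04,  5.84665541e-05,
        2.17232901e-04,  7.63866569e-04]), 'joint_efforts': array([-2.42106711e-03, -4.04592633e+01, -2.37228763e+01,  6.97886897e-02,
        3.42774647e-02, -1.49380917e-04]), 'tcp_pos': array([ 0.14982115, -0.55457097,  0.20462424]), 'tool_rot': array([-3.11256803e+00, -4.12880255e-01,  4.76344629e-05]), 'contact_force': array([ 0.10224303,  0.0809065 , -0.44577523]), 'moment': array([-0.01578445, -0.02584024, -0.01886837]), 'grasp_force': 0.0, 'width': 0.09408853236755067}
scene {'fx': 523.900164022655, 'fy': 523.900164022655, 'cx': 274.1425424206645, 'cy': 211.20321888278298, 'xyz': array([ 1.63627507, -0.12021815,  1.10146326]), 'attitude': array([0.66972334, 0.61418674, 1.37276487])}
side {'fx': 451.55335495081556, 'fy': 451.55335495081556, 'cx': 274.7285737521533, 'cy': 203.96559985806846, 'xyz': array([0.06751929, 0.77782123, 0.84755431]), 'attitude': array([ 0.28838458, -1.15813725, -2.39929503])}
wrist {'fx': 351.99673341966263, 'fy': 351.99673341966263, 'cx': 281.51253611004864, 'cy': 214.54779745087578, 'T_tool_cam': array([[ 2.00493431e-04,  9.60802018e-01,  2.77235356e-01,
         8.07255841e-02],
       [ 9.99999952e-01, -1.27087203e-04, -2.82748135e-04,
         1.21135998e-04],
       [-2.36431913e-04,  2.77235399e-01, -9.60801997e-01,
        -1.80031927e-01],
       [ 0.00000000e+00,  0.00000000e+00,  0.00000000e+00,
         1.00000000e+00]])}
```

View pics/scene0.png

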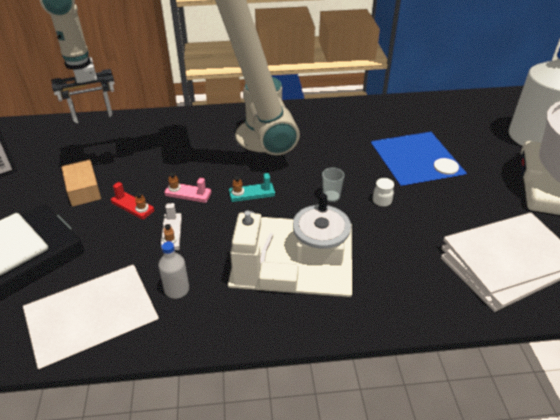

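View pics/side0.png

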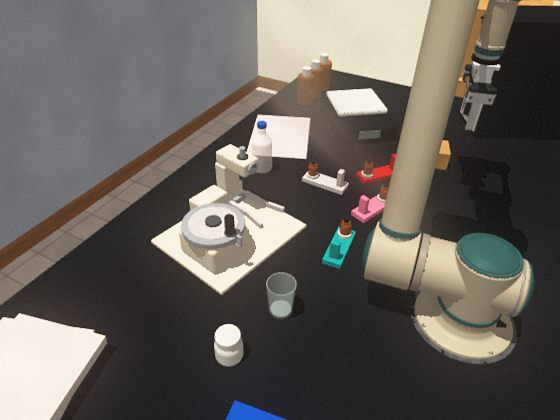

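```bash
cat > h.py <<'E'
import numpy as np, cv2
from scipy.spatial.transform import Rotation as R
from rig import robot, optics
def cam(n, s=None):
    i=optics.camera_info(n)
    if n=="wrist":
        s=s or robot.state(); T=np.eye(4); T[:3,:3]=R.from_rotvec(s["tool_rot"]).as_matrix(); T[:3,3]=s["tcp_pos"]
        T=T@i["T_tool_cam"]; return i,T[:3,3],T[:3,:3]
    return i,np.array(i["xyz"]),R.from_rotvec(i["attitude"]).as_matrix()
def ray(c,uv):
    i,o,M=c; uv=np.asarray(uv,float)
    d=np.stack([(uv[...,0]-i["cx"])/i["fx"],-(uv[...,1]-i["cy"])/i["fy"],-np.ones(uv.shape[:-1])],-1)
    return o,d@M.T
def onz(c,uv,z):
    o,d=ray(c,uv); return o+d*((z-o[2])/d[...,2])[...,None]
def proj(c,P):
    i,o,M=c; q=(np.asarray(P)-o)@M
    return np.stack([i["cx"]+i["fx"]*q[...,0]/-q[...,2], i["cy"]-i["fy"]*q[...,1]/-q[...,2]],-1)
E
python3 - <<'E'
from h import *
np.set_printoptions(precision=4,suppress=True)
a=cv2.imread("pics/scene0.png"); b=cv2.imread("pics/side0.png")
c=cam("scene"); d=cam("side")
print("plate",onz(c,[[232,288],[352,293],[352,222]],.012), onz(d,[[154,240],[223,282],[305,228]],.012))
print("post top",onz(c,[[171,206]],.068),onz(d,[[341,171]],.068)); print("vial top",onz(c,[[169,229]],.073),onz(d,[[313,164]],.073))
print("beaker,jar,bottle",onz(c,[[332,196],[384,202],[174,294]],.0),onz(d,[[281,310],[229,358]],0))
o=np.hstack([cv2.resize(a[150:310,100:300],(400,320),interpolation=2)]+[cv2.resize(b[130:290,200:400],(400,320),interpolation=2)])
cv2.imwrite("pics/crop1.png",o)
E
```

```text
plate [[ 0.7327 -0.1479  0.012 ]
 [ 0.784   0.1661  0.012 ]
 [ 0.5165  0.2237  0.012 ]] [[ 0.7755  0.157   0.012 ]
 [ 0.5308  0.1886  0.012 ]
 [ 0.4446 -0.0882  0.012 ]]
post top [[ 0.447  -0.3133  0.068 ]] [[ 0.4393 -0.3199  0.068 ]]
vial top [[ 0.5507 -0.3139  0.073 ]] [[ 0.527 -0.305  0.073]]
beaker,jar,bottle [[ 0.3772  0.1893  0.    ]
 [ 0.4245  0.3481  0.    ]
 [ 0.7265 -0.303   0.    ]] [[0.372  0.1846 0.    ]
 [0.4075 0.3487 0.    ]]
```

View pics/crop1.png

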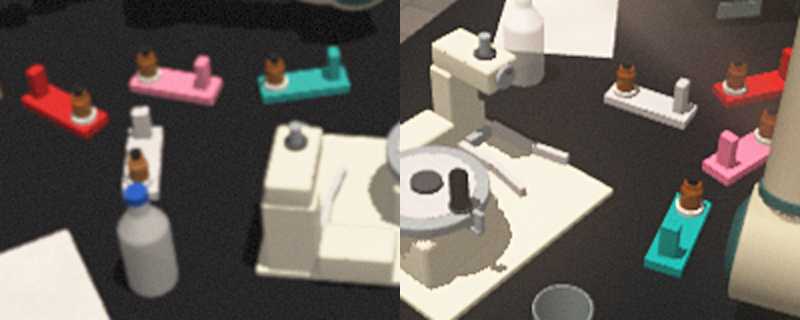

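The sled-shaped things in the scene view are red (132,202), pink (188,191), turquoise (252,191) and aluminium (170,228). The aluminium one fits: it has a light plate, a light post and an amber vial pointing away from the robot. The head and flywheel of the press are at (248,240) and (322,228). Next I'll look from the wrist.

```bash
python3 -m pendant '[0,0,-45,0,0,0,0, 44,-30,-6,0,0,0.1,0, 44,-30,-6,0,0,0.1,0, 46,-26,-6,0,0,0.06,0, 46,-26,-6,0,0,0,0, 46,-26,-6,0,0,0,0, 46,-26,-6,0,0,0,0, 46,-26,-6,0,0,0,0, 46,-26,-6,0,0,0,0, 46,-26,-6,0,0,0,0, 46,-26,-6,0,0,0,0, 0,0,0,0,0,0,0,0,0,0,0,0,0,0]'
cat > snap.py <<'E'
import sys,pickle
from h import *
s=robot.state(); im=optics.read_camera("wrist"); n=sys.argv[1]
cv2.imwrite(f"pics/{n}.png",im); pickle.dump(s,open(f"{n}.pkl","wb")); print(s["time"],s["tcp_pos"],s["tool_rot"])
E
python3 snap.py w1
```

```text
time: 1.78
tcp_pos: [0.588, -0.2659, 0.3098]
tool_rot: [3.142, 0.006, -0.003]
contact_force: [-0.0, -0.5, -0.2]
width: 0.0938
grasp_force: 0.0
1.775 [ 0.58803016 -0.26592305  0.30981008] [ 3.14154256e+00  6.36693097e-03 -2.90562709e-03]
```

View pics/w1.png

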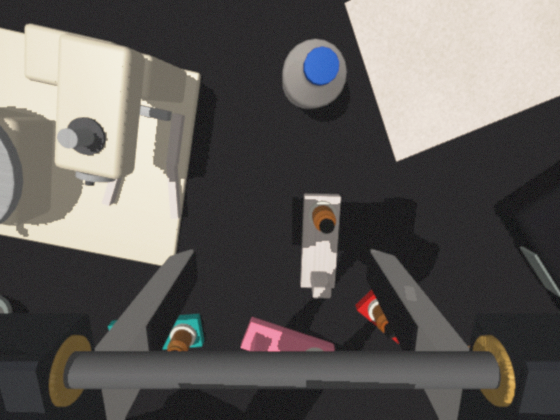

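Run:
```python
from h import *
import pickle
np.set_printoptions(precision=4,suppress=True)
im=cv2.imread("pics/w1.png"); c=cam("wrist",pickle.load(open("w1.pkl","rb")))
g=cv2.cvtColor(im,cv2.COLOR_BGR2HSV)
m=((g[...,2]>95)&(g[...,1]<70)).astype(np.uint8); roi=np.zeros_like(m); roi[180:305,285:360]=1; m*=roi
# side edges of the plate per row
for r in range(192,306,6):
    x=np.where(m[r])[0]
    if len(x)>4: print(r,x.min(),x.max(),onz(c,[[x.min()-.5,r],[x.max()+.5,r]],.016)[:,:2].ravel(), im[r,x.min()+3],im[r,x.max()-3])
# stopper centre (dark) / press plate
a=cv2.imread("pics/w1.png")[180:310,270:370]; cv2.imwrite("pics/crop2.png",cv2.resize(a,(600,780))[:600])
for n,z,p in [("backR",.012,[200,73]),("frontR",.012,[175,266])]: print(n,onz(c,p,z))
print("rod",onz(c,[68,138],.205),"bottle",onz(c,[321,65],.17),"stopper",onz(c,[327,226],.074))
```

```text
198 304 340 [ 0.5555 -0.2968  0.5557 -0.3479] [205 213 220] [216 221 229]
204 304 339 [ 0.5469 -0.297   0.5471 -0.347 ] [112 116 124] [148 155 165]
210 304 339 [ 0.5383 -0.2971  0.5385 -0.3474] [116 121 127] [114 119 125]
216 304 338 [ 0.5295 -0.2973  0.5297 -0.3464] [113 116 123] [ 88 105 128]
222 303 338 [ 0.5207 -0.2961  0.5209 -0.3469] [114 118 125] [ 59  89 132]
228 303 337 [ 0.5118 -0.2963  0.512  -0.3459] [113 117 125] [86 91 94]
234 303 337 [ 0.5028 -0.2965  0.503  -0.3463] [112 115 123] [112 116 123]
240 303 337 [ 0.4937 -0.2967  0.4939 -0.3468] [111 117 123] [110 115 120]
246 302 336 [ 0.4845 -0.2954  0.4847 -0.3458] [113 116 124] [110 113 120]
252 302 336 [ 0.4753 -0.2956  0.4755 -0.3462] [212 218 227] [153 160 169]
258 301 336 [ 0.4659 -0.2944  0.4661 -0.3467] [213 218 225] [206 215 223]
264 301 336 [ 0.4564 -0.2945  0.4566 -0.3471] [209 217 225] [206 215 223]
270 301 334 [ 0.4468 -0.2947  0.447  -0.3447] [209 215 224] [204 212 221]
276 300 334 [ 0.4372 -0.2934  0.4374 -0.3451] [205 214 222] [107 110 119]
282 300 333 [ 0.4274 -0.2936  0.4276 -0.3441] [205 213 221] [109 114 120]
288 311 330 [ 0.4176 -0.3102  0.4177 -0.34  ] [183 192 203] [109 114 120]
294 312 330 [ 0.4076 -0.312   0.4078 -0.3405] [211 217 225] [111 116 123]
backR [ 0.7164 -0.1625  0.012 ]
frontR [ 0.4506 -0.1096  0.012 ]
rod [ 0.6489 -0.0968  0.205 ] bottle [ 0.7075 -0.2989  0.17  ] stopper [ 0.5338 -0.3229  0.074 ]
```

```bash
python3 -m pendant '[6,-45,-6,0,0,0,0,6,-45,-6,0,0,0,0,6,-45,-6,0,0,0,0,6,-45,-6,0,0,0,0,6,-45,-6,0,0,0,0,6,-45,-6,0,0,0,0,0,0,0,0,0,0,0,0,0,0,0,0,0,0]'
python3 snap.py w2
```

```text
time: 2.82
tcp_pos: [0.6229, 0.0028, 0.3465]
tool_rot: [3.14, 0.004, -0.001]
contact_force: [-0.3, -0.0, -0.1]
width: 0.0938
grasp_force: 0.0
2.825 [0.62292423 0.00280908 0.34648692] [ 3.14041116e+00  3.70366893e-03 -5.59008080e-04]
```

View pics/w2.png

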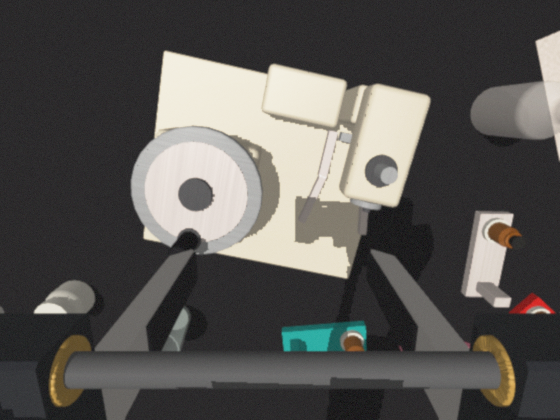

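Run:
```python
from h import *
import pickle
np.set_printoptions(precision=4,suppress=True)
def sub(im,a,b,n=40):
    "edge points along segment a-b by max gradient across it"
    g=cv2.GaussianBlur(cv2.cvtColor(im,6).astype(np.float32),(3,3),0); a,b=np.array(a,float),np.array(b,float)
    t=(b-a)/np.linalg.norm(b-a); nn=np.array([-t[1],t[0]]); k=np.arange(-8,8.1,.25); out=[]
    for f in np.linspace(.05,.95,n):
        p=a+f*(b-a); q=(p+k[:,None]*nn).astype(np.float32)
        v=cv2.remap(g,q[None,:,0],q[None,:,1],1)[0]; d=np.abs(np.gradient(v)); out.append(p+k[d.argmax()]*nn)
    return np.array(out,np.float32)
def line(n,c,im,a,b,z=.012):
    P=onz(c,sub(im,a,b),z)[:,:2].astype(np.float32); l=cv2.fitLine(P,cv2.DIST_HUBER,0,.001,.001).ravel()
    print(n,"deg",np.degrees(np.arctan2(l[1],l[0]))%180,l[2:], "res",np.abs((P-l[2:])@[-l[1],l[0]]).mean()); return l
i1=cv2.imread("pics/w1.png");c1=cam("wrist",pickle.load(open("w1.pkl","rb")))
i2=cv2.imread("pics/w2.png");c2=cam("wrist",pickle.load(open("w2.pkl","rb")))
X=lambda l,m: l[2:]+l[:2]*np.linalg.solve(np.c_[l[:2],-m[:2]],m[2:]-l[2:])[0]
front=line("front",c2,i2,[200,249],[335,275]); left=line("left",c2,i2,[163,55],[155,130]); back=line("back",c2,i2,[168,53],[262,77])
right=line("right",c1,i1,[199,80],[178,255]); front1=line("front1",c1,i1,[20,236],[165,264])
FR1=X(front1,right);FL=X(front,left);BL=X(back,left); print("FR1",FR1,"FL",FL,"BL",BL,np.linalg.norm(FL-BL), np.linalg.norm(FL-FR1),"FR",X(front,right))
for n,a,b in [("g_right_in",[178,115],[176,215]),]: pass
for n,p,c in [("FL",FL,c2),("BL",BL,c2)]: pass
# wheel centre: dark hub and rim ellipse
g=cv2.cvtColor(i2,6); 
hub=(g<75).astype(np.uint8); hub[:170]=0;hub[220:]=0;hub[:,:170]=0;hub[:,225:]=0
M=cv2.moments(hub,True); h=[M['m10']/M['m00'],M['m01']/M['m00']]; print("hub px",h,M['m00'],onz(c2,h,.110))
print("handle top approx",onz(c2,[187,238],.161))
```

```text
front deg 78.21948 [0.4717 0.0071] res 0.00052629533
left deg 168.09721 [0.7369 0.1706] res 0.00023853806
back deg 78.251945 [0.7705 0.0953] res 0.00025465756
right deg 167.61365 [ 0.5885 -0.1362] res 0.0010238033
front1 deg 78.061714 [ 0.4692 -0.0071] res 0.0002718398
FR1 [ 0.4484 -0.1054] FL [0.5155 0.2172] BL [0.7841 0.1606] 0.27444518 0.32958195 FR [ 0.4483 -0.1054]
hub px [207.28571428571428, 185.28571428571428] 7.0 [0.6199 0.0915 0.11  ]
handle top approx [0.5711 0.1063 0.161 ]
```

The press corners come out 274 × 330 mm against the nominal 275 × 330. That puts the press at yaw −11.85°, origin (0.6107, 0.0134). The sled is 50 mm wide as expected, with its origin near (0.489, −0.3215) and yaw −0.025, so the post is near (0.439, −0.3205). I'll move over the post now.

```bash
python3 -m pendant '[-30,54,4,0,0,0.014,0.2,-30,54,4,0,0,0.013,0.45,-31,54,4,0,0,0,0.45,-31,54,4,0,0,0,0.45,-31,54,4,0,0,0,0.45,-31,53,6,0,0,0,0.45,0,0,50,0,0,0,0.45,0,0,50,0,0,0,0.45,0,0,50,0,0,0,0.45,0,0,50,0,0,0,0.45,0,0,0,0,0,0,0.45,0,0,0,0,0,0,0.45]'
python3 snap.py w3
python3 - <<'E'
from h import *
c=cam("scene");im=optics.read_camera("scene"); d=optics.read_camera("side")
cv2.imwrite("pics/s3.png",np.hstack([cv2.resize(im[150:270,110:230],(400,400)),cv2.resize(d[120:220,280:380],(400,400))]))
E
```

```text
time: 4.38
tcp_pos: [0.4347, -0.3172, 0.1221]
tool_rot: [3.139, -0.039, 0.003]
contact_force: [-0.2, -0.5, -0.4]
width: 0.0514
grasp_force: 0.0
4.375 [ 0.43471641 -0.31719105  0.12209957] [ 3.13935922e+00 -3.85553614e-02  2.85665338e-03]
```

View pics/w3.png

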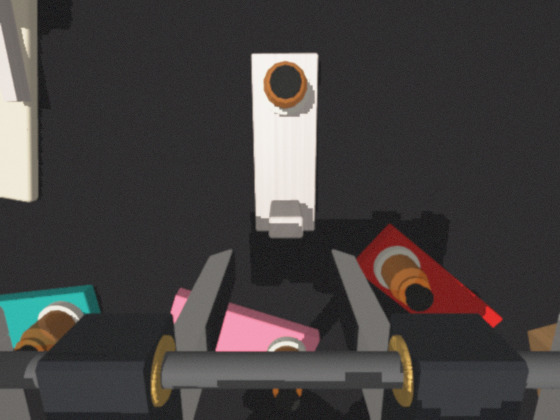

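Run:
```python
from h import *
import pickle
np.set_printoptions(precision=4,suppress=True)
im=cv2.imread("pics/w3.png");c=cam("wrist",pickle.load(open("w3.pkl","rb")))
print("post top far/near edges",onz(c,[[286,219],[286,237],[269.5,228],[303,228]],.068))
print("plate front",onz(c,[[252,54],[317,54]],.016),"rear",onz(c,[[257,231],[315,231]],.016))
print("stopper",onz(c,[286,83],.074))
print(cv2.cvtColor(im,6)[196:244:2,286])
```

```text
post top far/near edges [[ 0.4447 -0.3209  0.068 ]
 [ 0.4315 -0.3206  0.068 ]
 [ 0.4384 -0.3092  0.068 ]
 [ 0.4379 -0.3327  0.068 ]]
plate front [[ 0.5586 -0.2986  0.016 ]
 [ 0.5574 -0.3472  0.016 ]] rear [[ 0.419  -0.2962  0.016 ]
 [ 0.4177 -0.346   0.016 ]]
stopper [ 0.533  -0.3227  0.074 ]
[230 230 168 132 131 132 131 134 134 132 166 223 233 223 131 124 129 127
 128 125 120  61  29  33]
```

```bash
python3 -m pendant '[4,3.5,20,0,0,-0.005,0.45,0,0,40,0,0,0,0.45,0,0,30,0,0,0,0.45,0,0,8,0,0,0,0.45,0,0,0,0,0,0,0.45,0,0,0,0,0,0,0.8,0,0,0,0,0,0,0.8,0,0,0,0,0,0,0.8,0,0,0,0,0,0,0.8]'
```

```text
time: 5.65
tcp_pos: [0.4386, -0.3197, 0.0232]
tool_rot: [3.14, -0.029, 0.001]
contact_force: [-0.9, -1.3, 3.3]
width: 0.0238
grasp_force: 30.0
```

```bash
python3 -m pendant '[0,0,-30,0,0,0,0.8,0,0,-45,0,0,0,0.8,0,0,-40,0,0,0,0.8,0,-30,0,0,0,0,0.8,0,-50,0,0,0,0,0.8,0,-50,0,0,0,0,0.8,0,-50,0,0,0,0,0.8,0,-50,0,0,0.05,0,0.8,0,-36,0,0,0,0.06,0.8,0,0,0,0,0,0.05,0.8,0,0,0,0,0,0.05,0.8,0,0,0,0,0,0.028,0.8,0,0,0,0,0,0,0.8,0,0,0,0,0,0,0.8]'
python3 snap.py w4
```

```text
time: 7.4
tcp_pos: [0.4428, -0.0533, 0.1372]
tool_rot: [-3.12, 0.323, -0.077]
contact_force: [-0.2, 0.3, -4.5]
width: 0.0237
grasp_force: 30.0
7.4 [ 0.44276725 -0.05326229  0.13717209] [-3.11969787  0.32268662 -0.07684949]
```

View pics/w4.png

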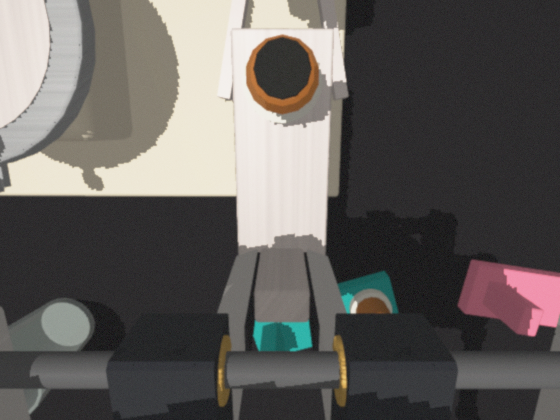

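The picture shows the sled in the grip, facing the mouth. One row pitched the tool by 0.05 by mistake, so I'll work out the correction.

```bash
cat > go.py <<'E'
import sys
from h import *
np.set_printoptions(precision=4,suppress=True)
# target: press x,y (mm) of the tool, world z (mm) of the TCP; prints tool shift (in present axes), turn
YAW=-.2068; O=np.array([.6107,.0134])
def press(P): 
    d=np.asarray(P)[...,:2]-O; c,s=np.cos(YAW),np.sin(YAW); return np.stack([d[...,0]*c+d[...,1]*s,-d[...,0]*s+d[...,1]*c],-1)*1e3
def world(x,y): c,s=np.cos(YAW),np.sin(YAW); return O+np.array([x*c-y*s,x*s+y*c])/1e3
def rep(x,y,z,yaw=YAW):
    s=robot.state(); M=R.from_rotvec(s["tool_rot"]); T=R.from_euler("z",yaw)*R.from_euler("x",np.pi)
    print("now press",press(s["tcp_pos"]),s["tcp_pos"][2]*1e3,"F",s["contact_force"])
    print("shift mm",M.inv().apply(np.r_[world(x,y),z/1e3]-s["tcp_pos"])*1e3,"turn",(M.inv()*T).as_rotvec(),"shift after turn",T.inv().apply(np.r_[world(x,y),z/1e3]-s["tcp_pos"])*1e3)
if __name__=="__main__": rep(*map(float,sys.argv[1:]))
E
python3 go.py -150 -100 137
```

```text
now press [-150.5738  -99.7175] 137.23216992175645 F [ 0.1588 -0.3856 -4.284 ]
shift mm [0.5618 0.2852 0.257 ] turn [-0.0093 -0.0485  0.0006] shift after turn [0.5738 0.2825 0.2322]
```

```bash
python3 -m pendant '[0.5,0.3,0,-0.009,-0.048,0,0.8,0,0,30,0,0,0,0.8,0,0,25,0,0,0,0.8,0,0,0,0,0,0,0.8,0,0,0,0,0,0,0.8]'
python3 snap.py w5; python3 go.py -150 -100 82
```

```text
time: 8.07
tcp_pos: [0.4445, -0.0539, 0.0833]
tool_rot: [3.125, -0.323, 0.004]
contact_force: [0.3, -0.7, -3.6]
width: 0.024
grasp_force: 30.0
8.075 [ 0.44448506 -0.05392617  0.0832503 ] [ 3.12476359 -0.3234659   0.00439852]
now press [-148.5331 -100.021 ] 83.55261545349578 F [-0.0864 -0.5662 -3.9909]
shift mm [-1.4727 -0.0217  1.5471] turn [-0.0001 -0.0037  0.0006] shift after turn [-1.4669 -0.021   1.5526]
```

View pics/w5.png

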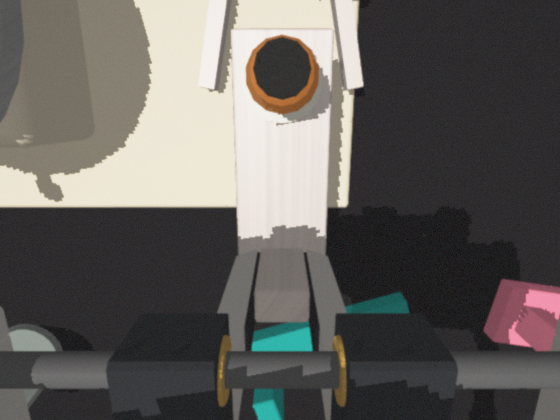

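Run:
```python
from h import *
from go import press
import pickle
np.set_printoptions(precision=4,suppress=True)
im=cv2.imread("pics/w5.png");c=cam("wrist",pickle.load(open("w5.pkl","rb")))
g=cv2.cvtColor(im,6)
def line(n,r0,r1,x0,x1,z,sign):
    P=[]
    for r in range(r0,r1,3):
        d=np.diff(g[r,x0:x1].astype(float))*sign; P.append([x0+d.argmax()+.5,r])
    Q=press(onz(c,np.array(P),z)); print(n,P[0],P[-1],Q[0],Q[len(Q)//2],Q[-1], "slope",np.polyfit(Q[:,0],Q[:,1],1)[0])
line("guideL in",2,84,205,235,.028,-1); line("guideR in",2,84,330,352,.028,1)
line("plate right",110,200,335,365,.012,-1)
zs=.0833-.0233+.016
line("sledL",100,240,228,245,zs,1); line("sledR",100,240,318,336,zs,-1)
print("sled front",press(onz(c,[[232,29],[331,29]],zs)),"stopper",press(onz(c,[282,70],zs+.058)),"plate front edge",press(onz(c,[[100,207],[200,207]],.012)))
```

```text
guideL in [np.float64(225.5), 2] [np.float64(214.5), 83] [ -4.6043 -66.9252] [-27.3801 -62.8906] [-49.7847 -58.0686] slope -0.20145824174140603
guideR in [np.float64(334.5), 2] [np.float64(345.5), 83] [  -4.5569 -131.6166] [ -27.3272 -136.241 ] [ -49.7261 -140.4307] slope 0.20056266745854515
plate right [np.float64(352.5), 110] [np.float64(347.5), 197] [ -65.8227 -148.8392] [ -96.4018 -149.1354] [-126.9277 -148.6007] slope 0.0005957834113393877
sledL [np.float64(233.5), 100] [np.float64(240.5), 238] [-61.7009 -75.866 ] [-96.7766 -76.1804] [-135.8526  -77.0953] slope -0.0071104943589986366
sledR [np.float64(328.5), 100] [np.float64(326.5), 238] [ -61.6669 -124.0206] [ -96.7433 -124.7959] [-135.8204 -125.6597] slope 0.004499754481608859
sled front [[ -29.1689  -76.3386]
 [ -29.1343 -124.0098]] stopper [ -54.0319 -100.3578] plate front edge [[-134.6229   33.7823]
 [-134.5733  -40.0637]]
```

Guide centre line is at y −99.4 and the sled is at −100.2, with its front at x −29, so all measurements agree. Lowering.

```bash
python3 -m pendant '[0,-0.6,22,0,-0.0035,0,0.8,0,0,16,0,0,0,0.8,0,0,6,0,0,0,0.8,0,0,3,0,0,0,0.8,0,0,0,0,0,0,0.8,0,0,0,0,0,0,0.8]'; python3 go.py -150 -99.5 35
```

```text
time: 8.88
tcp_pos: [0.4442, -0.0532, 0.036]
tool_rot: [-3.125, 0.323, 0.002]
contact_force: [0.5, -0.2, -4.0]
width: 0.0241
grasp_force: 30.0
now press [-149.2771  -99.3204] 36.03586482581275 F [ 0.462  -0.1525 -4.0491]
shift mm [-0.7219  0.1793  1.0366] turn [-0.0002  0.001   0.0006] shift after turn [-0.7229  0.1796  1.0359]
```

```bash
python3 -m pendant '[0,0,1,0,0,0,0.8,10,0,0,0,0,0,0.8,15,0,0,0,0,0,0.8,15,0,0,0,0,0,0.8,15,0,0,0,0,0,0.8,15,0,0,0,0,0,0.8,8,0,0,0,0,0,0.8,0,0,0,0,0,0,0.8]'; python3 go.py -60 -99.5 35
```

```text
time: 9.88
tcp_pos: [0.5202, -0.069, 0.0351]
tool_rot: [-3.124, 0.323, 0.005]
contact_force: [-2.6, 0.7, 5.9]
width: 0.0236
grasp_force: 30.0
now press [-71.6001 -99.2632] 35.06170096637759 F [-2.5917  0.689   5.8567]
shift mm [11.6001  0.2453  0.0269] turn [-0.0002  0.003   0.0007] shift after turn [11.6001  0.2368  0.0617]
```

```bash
python3 -m pendant '[6,0.1,-0.3,0,0,0,0.8,8,0,0,0,0,0,0.8,5,0,0,0,0,0,0.8,0,0,0,0,0,0,0.8,0,0,0,0,0,0,0.8]'; python3 go.py -60 -99.5 35
python3 -m pendant '[2,0,0,0,0,0,0.8,2,0,0,0,0,0,0.8,2,0,0,0,0,0,0.8,0,0,0,0,0,0,0.8]'; python3 go.py -60 -99.5 35
```

```text
time: 10.5
tcp_pos: [0.5385, -0.073, 0.0351]
tool_rot: [-3.124, 0.323, 0.005]
contact_force: [-2.5, 0.6, 5.0]
width: 0.0237
grasp_force: 30.0
now press [-52.8892 -99.3274] 35.06634344274055 F [-2.4873  0.6065  5.0329]
shift mm [-7.1107  0.1679  0.0881] turn [-0.0002  0.0031  0.0007] shift after turn [-7.1108  0.1726  0.0663]
time: 11.0
tcp_pos: [0.5437, -0.074, 0.0351]
tool_rot: [-3.124, 0.323, 0.007]
contact_force: [-5.0, 2.2, 6.1]
width: 0.024
grasp_force: 30.0
now press [-47.6732 -99.3075] 35.08240133181349 F [-4.9593  2.2442  6.1327]
shift mm [-12.3265   0.1834   0.1362] turn [-0.0002  0.0044  0.0007] shift after turn [-12.3268   0.1925   0.0824]
```

```bash
for i in 1; do python3 -m pendant '[1.5,0,0,0,0,0,0.8,1.5,0,0,0,0,0,0.8,0,0,0,0,0,0,0.8]'; done; python3 -m pendant '[1.5,0,0,0,0,0,0.8,1.5,0,0,0,0,0,0.8,0,0,0,0,0,0,0.8]'; python3 go.py -34.5 -99.5 35
```

```text
time: 11.38
tcp_pos: [0.545, -0.0743, 0.035]
tool_rot: [-3.124, 0.323, 0.011]
contact_force: [-8.8, 1.2, 8.7]
width: 0.0237
grasp_force: 30.0
time: 11.75
tcp_pos: [0.5452, -0.0743, 0.035]
tool_rot: [-3.124, 0.322, 0.02]
contact_force: [-12.9, 0.9, 13.2]
width: 0.0239
grasp_force: 30.0
now press [-46.1302 -99.2561] 34.98191528621675 F [-12.8668   0.8929  13.2424]
shift mm [11.6287  0.2577 -0.1639] turn [-0.0001  0.0125  0.0012] shift after turn [11.6302  0.2439 -0.0181]
```

```bash
python3 -m pendant '[1,0,-0.6,0,0,0,0.8,1,0,-0.4,0,0,0,0.8,0,0,0,0,0,0,0.8]'; python3 -m pendant '[1,0,0,0,0,0,0.8,1,0,0,0,0,0,0.8,0,0,0,0,0,0,0.8]'; python3 go.py -34.5 -99.5 35
```

```text
time: 12.12
tcp_pos: [0.5453, -0.0743, 0.035]
tool_rot: [-3.123, 0.322, 0.026]
contact_force: [-15.3, 2.7, 9.5]
width: 0.0234
grasp_force: 30.0
time: 12.5
tcp_pos: [0.5455, -0.0743, 0.0349]
tool_rot: [-3.123, 0.322, 0.031]
contact_force: [-17.6, 2.5, 12.1]
width: 0.0238
grasp_force: 30.0
now press [-45.7728 -99.2175] 34.885354367723735 F [-17.5937   2.5022  12.126 ]
shift mm [11.268   0.2955 -0.338 ] turn [-0.0002  0.0198  0.0012] shift after turn [11.2728  0.2825 -0.1146]
```

```bash
python3 -m pendant '[0.5,0,-1,0,0,0,0.8,0.5,0,-1,0,0,0,0.8,0,0,0,0,0,0,0.8]'; python3 -m pendant '[1,0,0,0,0,0,0.8,0,0,0,0,0,0,0.8]'; python3 go.py -34.5 -99.5 35
```

```text
time: 12.88
tcp_pos: [0.5479, -0.0748, 0.0351]
tool_rot: [-3.123, 0.323, 0.028]
contact_force: [-10.5, 2.5, -2.2]
width: 0.0238
grasp_force: 30.0
time: 13.12
tcp_pos: [0.5491, -0.075, 0.035]
tool_rot: [-3.123, 0.323, 0.028]
contact_force: [-10.0, 1.6, -1.7]
width: 0.0242
grasp_force: 30.0
now press [-42.1159 -99.2063] 34.99495338140128 F [-9.9997  1.5933 -1.6572]
shift mm [ 7.6144  0.2993 -0.1407] turn [-0.0004  0.0178  0.0007] shift after turn [ 7.6159  0.2937 -0.005 ]
```

Taking the weight off freed it, and it now slides at about 10 N with 7.6 mm expected to go.

```bash
python3 -m pendant '[1,0,0,0,0,0,0.8,1,0,0,0,0,0,0.8,1,0,0,0,0,0,0.8,1,0,0,0,0,0,0.8,0,0,0,0,0,0,0.8]'; python3 -m pendant '[1,0,0,0,0,0,0.8,1,0,0,0,0,0,0.8,0,0,0,0,0,0,0.8]'; python3 go.py -34.5 -99.5 35
```

```text
time: 13.75
tcp_pos: [0.5531, -0.0759, 0.035]
tool_rot: [-3.123, 0.323, 0.027]
contact_force: [-9.6, 1.2, -2.0]
width: 0.0238
grasp_force: 30.0
time: 14.12
tcp_pos: [0.555, -0.0763, 0.035]
tool_rot: [-3.123, 0.323, 0.028]
contact_force: [-9.7, 2.1, -1.1]
width: 0.0242
grasp_force: 30.0
now press [-36.0599 -99.182 ] 34.989868804772364 F [-9.6752  2.1076 -1.0865]
shift mm [ 1.5593  0.3193 -0.0379] turn [-0.0004  0.0177  0.0008] shift after turn [ 1.5599  0.318  -0.0101]
```

```bash
for k in 1; do python3 -m pendant '[1,0,0,0,0,0,0.8,0,0,0,0,0,0,0.8]'; python3 -m pendant '[1,0,0,0,0,0,0.8,0,0,0,0,0,0,0.8]';  python3 -m pendant '[1,0,0,0,0,0,0.8,0,0,0,0,0,0,0.8]'; done; python3 go.py -34.5 -99.5 35
```

```text
time: 14.38
tcp_pos: [0.556, -0.0765, 0.035]
tool_rot: [-3.123, 0.323, 0.028]
contact_force: [-10.0, 1.7, -2.4]
width: 0.0237
grasp_force: 30.0
time: 14.62
tcp_pos: [0.5561, -0.0765, 0.0351]
tool_rot: [-3.122, 0.323, 0.03]
contact_force: [-11.6, 3.0, -0.1]
width: 0.0237
grasp_force: 30.0
time: 14.88
tcp_pos: [0.5562, -0.0765, 0.0352]
tool_rot: [-3.122, 0.323, 0.033]
contact_force: [-14.9, 2.1, 2.7]
width: 0.0238
grasp_force: 30.0
now press [-34.9126 -99.17  ] 35.21965245217129 F [-14.8604   2.0975   2.6918]
shift mm [0.4168 0.3305 0.2108] turn [-0.0004  0.021   0.0009] shift after turn [0.4126 0.33   0.2197]
```

```bash
python3 -m pendant '[1,0,0,0,0,0,0.8,0,0,0,0,0,0,0.8]'; python3 -m pendant '[-2,0,0,0,0,0,0.8,-2,0,0,0,0,0,0.8,0,0,0,0,0,0,0.8]'; python3 go.py -34.5 -99.5 35
```

```text
time: 15.12
tcp_pos: [0.5562, -0.0765, 0.0354]
tool_rot: [-3.122, 0.322, 0.035]
contact_force: [-15.1, 2.5, 4.7]
width: 0.024
grasp_force: 30.0
time: 15.5
tcp_pos: [0.5563, -0.0766, 0.0351]
tool_rot: [-3.123, 0.323, 0.023]
contact_force: [-8.7, 0.9, -3.5]
width: 0.024
grasp_force: 30.0
now press [-34.73   -99.1974] 35.10861205508875 F [-8.7479  0.9498 -3.5183]
shift mm [0.2314 0.3028 0.105 ] turn [-0.0005  0.0149  0.0007] shift after turn [0.23   0.3026 0.1086]
```

```bash
python3 -m pendant '[-2,0,0.3,0,0,0,0.8,-1,0,0.3,0,0,0,0.8,0,0,0,0,0,0,0.8]'; python3 -m pendant '[0,0,0,0,0,0,0.5,0,0,0,0,0,0,0.5,0,0,0,0,0,0,0.5]'; python3 go.py -34.5 -99.5 35
```

```text
time: 15.88
tcp_pos: [0.557, -0.0767, 0.0358]
tool_rot: [-3.124, 0.323, 0.011]
contact_force: [-5.8, 1.0, -5.2]
width: 0.0234
grasp_force: 30.0
time: 16.25
tcp_pos: [0.5612, -0.0777, 0.038]
tool_rot: [3.125, -0.323, 0.003]
contact_force: [-0.1, -0.3, -0.2]
width: 0.0464
grasp_force: 0.0
now press [-29.733  -99.3696] 37.9570848212409 F [-0.1488 -0.3043 -0.2042]
shift mm [-4.7727  0.128   2.9481] turn [-0.0001 -0.0019  0.0006] shift after turn [-4.767   0.1304  2.9571]
```

```bash
python3 -m pendant '[-5,0,0,0,0,0,0.5,0,0,-20,0,0,0,0.5,0,0,-50,0,0,0,0.5,-30,0,-50,0,0,0,0.5,-50,0,-30,0,0,0,0.4,-50,0,-10,0,0,0,0.4,0,0,0,0,0,0,0.4,0,0,0,0,0,0,0.4]'; python3 snap.py w6
```

```text
time: 17.25
tcp_pos: [0.4281, -0.0499, 0.1975]
tool_rot: [-3.125, 0.323, 0.0]
contact_force: [-0.1, -0.5, -0.5]
width: 0.0563
grasp_force: 0.0
17.25 [ 0.42810766 -0.04994437  0.19752598] [-3.12473893e+00  3.23465452e-01  2.21085943e-04]
```

View pics/w6.png

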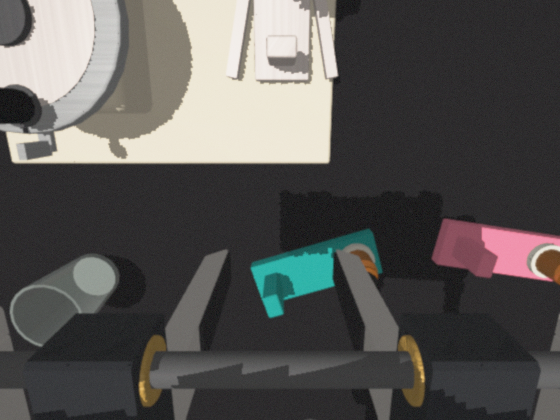

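Run:
```python
from h import *
from go import press
import pickle
np.set_printoptions(precision=2,suppress=True)
im=cv2.imread("pics/w6.png");c=cam("wrist",pickle.load(open("w6.pkl","rb"))); g=cv2.cvtColor(im,6)
print(g[30:90,283]); print(g[150:170,200]); print(g[48,262:306])
for n,p,z in [("rear top",[283,78],.028),("rear bottom",[283,82],.012),("post",[[268,37],[299,60]],.080),("plate front",[200,163],.012),("handle? ",[15,100],.161),("beaker rim L/R",[[12,310],[120,275]],.09)]: print(n,press(onz(c,p,z)))
P=[press(onz(c,[np.where(g[r,245:320]>150)[0][[0,-1]][k]+245,r],.028)) for r in (10,30,70) for k in (0,1)]; print(np.array(P))
```

```text
[234 234 234 233 229 208 213 228 234 235 234 235 235 237 238 237 237 237
 236 236 237 236 235 235 233 225 196 149 116 105 104 106 103 105 107 109
 124 129 128 129 158 212 226 233 234 235 234 234 229 196 138 118 129 163
 220 233 232 232 232 232]
[232 231 232 230 231 232 231 231 232 231 230 223 195 122  62  46  41  47
  46  47]
[237 237 237 232 211 219 232 239 239 237 236 235 237 236 234 235 236 236
 237 236 236 236 235 236 235 235 235 235 234 233 230 230 225 205 188 211
 227 231 231 232 231 229 230 230]
rear top [ -53.64 -101.06]
rear bottom [ -55.86 -101.13]
post [[ -28.82  -89.27]
 [ -45.12 -113.32]]
plate front [-134.78  -15.2 ]
handle?  [-77.69  56.31]
beaker rim L/R [[-259.64  148.77]
 [-224.23   44.69]]
[[   2.67  -67.32]
 [   2.72 -131.93]
 [ -13.33  -71.36]
 [ -13.28 -133.3 ]
 [ -46.75  -65.93]
 [ -46.7  -134.31]]
```

The sled is home: rear edge at −54.7 (expected −55), post centre at (−35, −99.6). Now I'll find the handle numerically in the views I already have.

Run:
```python
from h import *
from go import press,world
import pickle
np.set_printoptions(precision=1,suppress=True,linewidth=200)
for n in ("w2","w6"):
    im=cv2.imread(f"pics/{n}.png");c=cam("wrist",pickle.load(open(f"{n}.pkl","rb")));g=cv2.cvtColor(im,6)
    for x,y in [(-80,90),(-20,90)]:
        print(n,"expect handle base/top" if x==-80 else "hub",proj(c,np.r_[world(x,y),.111]),proj(c,np.r_[world(x,y),.161]))
    y0,y1,x0,x1=(225,268,165,215) if n=="w2" else (80,140,0,50)
    print(g[y0:y1:3,x0:x1:2])
im=cv2.imread("pics/w2.png");g=cv2.cvtColor(im,6);c=cam("wrist",pickle.load(open("w2.pkl","rb")))
m=(g<70).astype(np.uint8);m[:175]=0;m[214:]=0;m[:,:172]=0;m[:,216:]=0
M=cv2.moments(m,True);h=np.array([M['m10'],M['m01']])/M['m00'];print("hub",h,M['m00'],press(onz(c,h,.112)))
for n in ("scene","side"):
    c=cam(n);print(n,proj(c,np.r_[world(-80,90),.111]),proj(c,np.r_[world(-80,90),.161]))
```

```text
w2 expect handle base/top [189.1 239.6] [177.9 255. ]
w2 hub [195.9 193.8] [185.1 204.1]
[[222 222 222 222 220 223 223 222 222 223 223 223 224 226 221 220 223 221 223 226 223 223 219 221 224]
 [219 221 222 220 221 224 223 222 223 218 169 142 139 145 196 220 222 221 223 226 222 223 221 220 222]
 [180 185 219 221 223 224 223 209 128  88  70  65  61  73  89  95 179 219 225 224 223 223 220 223 222]
 [175 174 178 195 216 223 211 106  64  37  31  28  25  25  19  62  93 160 222 221 222 221 220 223 220]
 [177 176 180 179 179 182 127  51  18  29  26  28  24  28  27  24  48  70 196 215 222 220 220 224 222]
 [175 177 178 177 177 154  57  35  22  16  25  24  22  20  26  25  31  47  95 115 149 216 207 179 181]
 [157 173 177 174 124  40  28  27  27  26  23  25  25  27  24  29  39  51  88  95  96 123 181 179 178]
 [ 45  64 115 105  29  31  31  27  28  32  22  23  20  19  21  28  50  82  94  95  95 120 179 180 178]
 [ 43  44  38  41  44  49  40  38  38  34  23  39  56  71  49  62  87  96  94  95  96 118 170 178 175]
 [ 49  43  38  43  45  45  47  63  84  96 100 107 107 103  75  69 111  98  95 112 15
[... 2081 characters left out ...]
  34  33  28  28  25  32  38  23  42  47  49  50  51  53  59  89  97  94  97  99  97]
 [169 168 166 172 178 172 149 113 104  99  91  93  63  53  53  54  61  84  94  95  93  92  95  95  96]
 [171 180 177 182 179 181 183 183 185 178 137 104  51  52 122 172 123 122 118  97  96  95  98  97 115]
 [ 54  74  96 149 180 175 174 171 171 170 174 156  56  47  83 158 174 172 168 152 136 128 135 124 119]
 [ 42  45  49 148 228 229 228 229 229 226 224 221 215 214 202 199 216 217 213 176 172 162 107 120 125]
 [ 42  47  43 104 221 229 229 228 228 229 229 229 229 229 230 229 230 229 230 202 188 186 182 189 188]]
hub [209. 187.] 1.0 [-8.2 75.6]
scene [321.  207.7] [322.  194.3]
side [230.1 232.1] [229.  216.3]
```

Handle and hub both project exactly where press (−80, 90) and (−20, 90) should appear. I'll hold the handle in a loose cage (no squeeze), with the pads facing tangentially and the hand turning with it. That makes two half-turn strokes with a re-grip between them. First I turn the hand by 180°.

```bash
python3 -m pendant '[0,0,-40,0,0,-0.185,0.4,0,0,0,0,0,-0.185,0.4,0,0,0,0,0,-0.185,0.4,0,0,0,0,0,-0.185,0.4,0,0,0,0,0,-0.185,0.4,0,0,0,0,0,-0.185,0.4,0,0,0,0,0,-0.185,0.4,0,0,0,0,0,-0.185,0.4,0,0,0,0,0,-0.185,0.4,0,0,0,0,0,-0.185,0.4,0,0,0,0,0,-0.185,0.4,0,0,0,0,0,-0.185,0.4,0,0,0,0,0,-0.185,0.4,0,0,0,0,0,-0.185,0.4,0,0,0,0,0,-0.185,0.4,0,0,0,0,0,-0.185,0.4,0,0,0,0,0,-0.182,0.4]'; python3 -m pendant '[0,0,0,0,0,0,0.4,0,0,0,0,0,0,0.4]'; python3 go.py -80 90 190 2.9348
```

```text
time: 19.42
tcp_pos: [0.4288, -0.0502, 0.2363]
tool_rot: [-0.313, -3.122, -0.001]
contact_force: [-0.1, -0.6, -0.4]
width: 0.0565
grasp_force: 0.0
time: 19.68
tcp_pos: [0.4281, -0.0499, 0.2367]
tool_rot: [-0.326, -3.121, -0.001]
contact_force: [0.9, -1.0, 0.3]
width: 0.0559
grasp_force: 0.0
now press [-165.7412  -99.4643] 236.7239358740102 F [ 0.857  -0.9736  0.2765]
shift mm [-85.5972 189.5798  46.519 ] turn [ 0.0004 -0.0032 -0.0015] shift after turn [-85.7426 189.4636  46.7239]
```

```bash
python3 -m pendant '[-17,38,0,0,-0.003,0,0.4,-21,47,0,0,0,0,0.4,-21,47,0,0,0,0,0.4,-17,38,16,0,0,0,0.4,-9.6,19.5,30,0,0,0,0.4,0,0,0,0,0,0,0.4,0,0,0,0,0,0,0.4]'; python3 snap.py w7; python3 go.py -80 90 122 2.9348
python3 - <<'E'
from h import *
from go import world
import pickle
im=cv2.imread("pics/w7.png");c=cam("wrist",pickle.load(open("w7.pkl","rb")))
for z in (.111,.161): print(proj(c,np.r_[world(-80,90),z]))
g=cv2.cvtColor(im,6)
for p in [(x,y) for x,y in [(-60,90),(-20,90),(-135,180)]]: print(p,proj(c,np.r_[world(*p),.108 if p[0]>-100 else .012]))
E
```

```text
time: 20.55
tcp_pos: [0.55, 0.1177, 0.1918]
tool_rot: [0.324, 3.124, -0.001]
contact_force: [-0.2, -1.0, 0.7]
width: 0.0563
grasp_force: 0.0
20.55 [0.54996175 0.1176849  0.19181422] [ 3.23971807e-01  3.12413030e+00 -5.35130930e-04]
now press [-80.5845  89.4258] 192.37066601491287 F [ 0.1019 -0.0923  0.7664]
shift mm [-0.4477  0.5626 70.3718] turn [ 0.0002  0.0019 -0.0002] shift after turn [-0.5845  0.5742 70.3707]
[282.3651 222.627 ]
[282.5048 246.0552]
(-60, 90) [282.3331 245.3491]
(-20, 90) [282.2856 290.3691]
(-135, 180) [371.9704 140.7514]
```

View pics/w7.png

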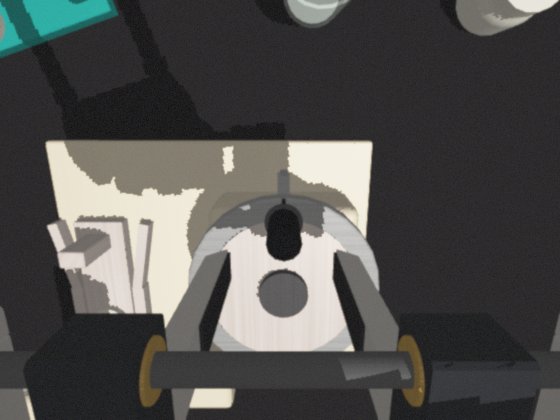

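The handle base is at (283,222) and its top at (283,246), within 1.5 px of prediction and centred between the fingers. Descending and closing to a loose 28 mm.

```bash
python3 -m pendant '[-0.5,1,20,0,0.002,0,0.4,0,0,25,0,0,0,0.4,0,0,25,0,0,0,0.4,0,0,0,0,0,0,0.55,0,0,0,0,0,0,0.65,0,0,0,0,0,0,0.7,0,0,0,0,0,0,0.7]'; python3 go.py -80 90 122 2.9348
```

```text
time: 21.48
tcp_pos: [0.5512, 0.1192, 0.1223]
tool_rot: [0.323, 3.125, 0.001]
contact_force: [0.3, -0.1, -0.6]
width: 0.0285
grasp_force: 0.0
now press [-79.9214  91.3117] 122.26326056592288 F [ 0.3351 -0.0661 -0.5515]
shift mm [ 0.0799 -1.3119  0.2622] turn [0.0008 0.0004 0.001 ] shift after turn [ 0.0786 -1.3117  0.2633]
```

```bash
cat > th.py <<'E'
from go import *
s=robot.state(); p=press(s["tcp_pos"])-[-20,90]; M=R.from_rotvec(s["tool_rot"]).as_matrix(); f=s["contact_force"]
psi=np.arctan2(M[1,0],M[0,0])-YAW
print("theta",(np.pi-np.arctan2(p[1],p[0]))%(2*np.pi),"r",np.hypot(*p),"psi",psi,"z",s["tcp_pos"][2],"tool F",M.T@f,"w",s["width"],s["grasp_force"],"j6",s["joint_pos"][5],"t",s["time"])
E
python3 -m pendant '[-0.3,6,0,0,0,0.1,0.7,-0.3,6,0,0,0,0.1,0.7,-0.3,6,0,0,0,0.1,0.7,-0.3,6,0,0,0,0.1,0.7]' | head -1; python3 th.py
```

```text
time: 21.98
theta 0.3765677716529434 r 60.90761317529296 psi 2.7401300502100434 z 0.12187366871524348 tool F [-0.3941 -5.9935 -4.4971] w 0.028161154095361844 2.8730613362859003 j6 -0.8358328018209338 t 21.975
```

```bash
python3 -m pendant '[-0.7,9,0,0,0,0.15,0.7,-0.7,9,0,0,0,0.15,0.7,-0.7,9,0,0,0,0.15,0.7,-0.7,9,0,0,0,0.15,0.7,-0.7,9,0,0,0,0.15,0.7,-0.7,9,0,0,0,0.15,0.7,-0.7,9,0,0,0,0.15,0.7,-0.7,9,0,0,0,0.15,0.7]' | head -1; python3 th.py
```

```text
time: 22.98
theta 1.5498236740959936 r 61.438579702760705 psi 1.5379224758842325 z 0.12168105924404675 tool F [ 0.2809 -5.7558 -4.2528] w 0.028401683658367056 2.902049512777012 j6 0.3903169690193489 t 22.975
```

```bash
python3 -m pendant '[-0.8,9,0,0,0,0.15,0.7,-0.8,9,0,0,0,0.15,0.7,-0.7,9,0,0,0,0.15,0.7,-0.7,9,0,0,0,0.15,0.7,-0.7,9,0,0,0,0.15,0.7,-0.7,9,0,0,0,0.15,0.7]' | head -1; python3 th.py;  python3 -m pendant '[-0.3,6,0,0,0,0.1,0.7,-0.3,6,0,0,0,0.1,0.7,-0.3,6,0,0,0,0.1,0.7,-0.3,6,0,0,0,0.1,0.7,-0.3,6,0,0,0,0.1,0.7]' | head -1; python3 th.py
```

```text
time: 23.72
theta 2.4051895995305266 r 60.54977745870776 psi 0.6377647781744309 z 0.12172976242312751 tool F [-0.469  -9.3264 -2.9869] w 0.028533570338763664 4.731169928563759 j6 1.2321722360264205 t 23.725
time: 24.35
theta 2.9213705507178287 r 60.40635681230682 psi 0.13943661533799967 z 0.12180728838186738 tool F [-1.0512 -7.7509 -0.3097] w 0.028123936075375396 3.560321895929519 j6 1.6868146463747193 t 24.35
```

```bash
python3 -m pendant '[-0.3,6,0,0,0,0.1,0.7,-0.3,6,0,0,0,0.1,0.7,-0.3,6,0,0,0,0.1,0.7,0,0,0,0,0,0,0.7]' | head -1; python3 th.py;  python3 -m pendant '[-0.3,6,0,0,0,0.1,0.7,-0.3,6,0,0,0,0.1,0.7,0,0,0,0,0,0,0.7,0,0,0,0,0,0,0.7]' | head -1; python3 th.py
```

```text
time: 24.85
theta 3.256986142987975 r 60.30095048292852 psi -0.15678393120310755 z 0.12181986058964372 tool F [ 0.446  -3.7818 -1.3587] w 0.027929481907761684 2.2208759872592054 j6 1.9570718852863151 t 24.85
time: 25.35
theta 3.4660425845612637 r 60.231412616041375 psi -0.35540073078308676 z 0.12182363633250926 tool F [-0.1907 -4.7119 -2.2396] w 0.028293956610008036 2.471833092495217 j6 2.1400943365328713 t 25.35
```

```bash
python3 -m pendant '[0,-2.5,0,0,0,0,0.6,0,0,0,0,0,0,0.4,0,0,0,0,0,0,0.4,0,0,-30,0,0,0,0.4,0,0,-28,0,0,0,0.4,0,0,0,0,0,0,0.4]' | head -1; python3 th.py; python3 -m pendant '[0,0,0,0,0,-0.185,0.4,0,0,0,0,0,-0.185,0.4,0,0,0,0,0,-0.185,0.4,0,0,0,0,0,-0.185,0.4,0,0,0,0,0,-0.185,0.4,0,0,0,0,0,-0.185,0.4,0,0,0,0,0,-0.185,0.4,0,0,0,0,0,-0.185,0.4,0,0,0,0,0,-0.185,0.4,0,0,0,0,0,-0.185,0.4,0,0,0,0,0,-0.185,0.4,0,0,0,0,0,-0.185,0.4,0,0,0,0,0,-0.185,0.4,0,0,0,0,0,-0.185,0.4,0,0,0,0,0,-0.185,0.4,0,0,0,0,0,-0.185,0.4,0,0,0,0,0,-0.182,0.4,0,0,0,0,0,0,0.4,0,0,0,0,0,0,0.4]'|head -1; python3 th.py
python3 - <<'E'
from go import *
# handle at theta 3.43
t=3.43; rep(-20-60*np.cos(t),90+60*np.sin(t),122,YAW+2*np.pi-t)
im=optics.read_camera("wrist"); c=cam("wrist"); p=[proj(c,np.r_[world(-20-60*np.cos(t),90+60*np.sin(t)),z]) for z in (.111,.161)]; print(p)
g=cv2.cvtColor(im,6)
r0=int(p[0][1]); 
for r in range(int(p[1][1])-6,int(p[1][1])+8,3):
    x=np.where(g[r,240:330]<50)[0]+240; print(r,x.min() if len(x) else None,x.max() if len(x) else None,len(x))
E
```

```text
time: 26.1
theta 3.439243848642042 r 61.150760775106434 psi -0.3572858408607862 z 0.18128108634698364 tool F [0.247  0.1735 0.5166] w 0.05631193090819884 0.0 j6 2.1448538291064105 t 26.1
time: 28.48
theta 3.4512659934659133 r 59.49484109437416 psi 2.782004770172681 z 0.17809768605197238 tool F [0.4672 0.0905 0.6287] w 0.056186050324198156 0.0 j6 -0.9944335338999042 t 28.475
now press [36.6649 71.8691] 178.09768605197237 F [-0.3475  0.3273 -0.6275]
shift mm [-0.5772  1.3695 56.0947] turn [-0.0012 -0.0027 -0.0712] shift after turn [-0.5186  1.2651 56.0977]
[array([283.5409, 227.5419]), array([283.8984, 253.2945])]
247 266 301 36
250 266 301 36
253 266 301 36
256 267 300 34
259 268 299 32
```

```bash
python3 -m pendant '[-0.6,1.4,20,0,0,0,0.4,0,0,20,0,0,-0.07,0.4,0,0,16,0,0,0,0.4,0,0,0,0,0,0,0.55,0,0,0,0,0,0,0.65,0,0,0,0,0,0,0.7,0,0,0,0,0,0,0.7]' | head -1; python3 th.py; python3 -m pendant '[-0.3,6,0,0,0,0.1,0.7,-0.3,6,0,0,0,0.1,0.7,-0.3,6,0,0,0,0.1,0.7,-0.3,6,0,0,0,0.1,0.7]' | head -1; python3 th.py
```

```text
time: 29.4
theta 3.419704254715111 r 60.87727709748015 psi 2.854327923796997 z 0.12386547333078818 tool F [ 0.2871  0.6761 -0.0873] w 0.028447838122942933 0.0 j6 -1.0654542476201432 t 29.4
time: 29.9
theta 3.1225671404895157 r 66.80997900859613 psi 2.4514504084327045 z 0.12354330863852334 tool F [-0.0799 -7.8259 -4.6548] w 0.028145996509222886 4.006392828814569 j6 -0.6354100032097068 t 29.9
```

I drove the second stroke along +y, but on the far side clockwise is tool −y. The wheel backed up from about 3.43 to 3.15, which is well inside the limits. I'll recentre and go the right way.

Run:
```python
from go import *
s=robot.state(); M=R.from_rotvec(s["tool_rot"]); O3=np.r_[world(-20,90),.122]
v=(M.inv().apply(s["tcp_pos"]-O3)*1e3); print("tcp rel axle in tool axes",v)
# handle: touching the -y pad: y = v_y-2.1 ; on circle r=60
y=v[1]-2.1; x=-np.sqrt(3600-y*y); print("handle in tool axes rel tcp",x-v[0],y-v[1])
h=M.apply([x,y,0]); c,sn=np.cos(YAW),np.sin(YAW); hp=np.array([h[0]*c+h[1]*sn,-h[0]*sn+h[1]*c]); t=(np.pi-np.arctan2(hp[1],hp[0]))%(2*np.pi); print("theta handle",t,"turn wz",-(2*np.pi-t)+ (np.arctan2(M.as_matrix()[1,0],M.as_matrix()[0,0])-YAW))
```

```text
tcp rel axle in tool axes [-50.7     43.4914  -1.9909]
handle in tool axes rel tcp 7.26323420231887 -2.1000000000000014
theta handle 3.070456568466275 turn wz -0.7612783302806068
```

```bash
python3 -m pendant '[2,-4,0,0,0,0,0.7,5,0,0,0,0,0,0.7,0,0,0,0,0,-0.185,0.7,0,0,0,0,0,-0.185,0.7,0,0,0,0,0,-0.185,0.7,0,0,0,0,0,-0.185,0.7,0,0,0,0,0,0,0.7]' | head -1; python3 th.py; python3 go.py 40 94 122 3.0
```

```text
time: 30.78
theta 3.0420437218802276 r 61.542135938944185 psi 3.193155670414328 z 0.12322021782068907 tool F [ 0.1757 -0.4968  1.0042] w 0.028128290379872224 0.0 j6 -1.3724635010539334 t 30.775
now press [41.2374 96.1163] 123.22021782068907 F [-0.2511 -0.4627 -1.0044]
shift mm [ 1.3438 -2.0508  1.2197] turn [ 0.0009 -0.0009 -0.0136] shift after turn [ 1.3727 -2.0312  1.2202]
```

```bash
python3 -m pendant '[0.6,-6,0,0,0,0.08,0.7,0.6,-6,0,0,0,0.08,0.7,0.3,-6,0,0,0,0.1,0.7]' | head -1; python3 th.py
```

```text
time: 31.15
theta 3.2949132181892433 r 60.79420583819029 psi 2.928243991390083 z 0.123192511939857 tool F [-0.6396  5.5878  0.3476] w 0.028397920945633554 2.7919950263458304 j6 -1.133351557582674 t 31.15
```

```bash
python3 -m pendant '[0.8,-9,0,0,0,0.14,0.7,0.8,-9,0,0,0,0.14,0.7,0.7,-9,0,0,0,0.15,0.7,0.7,-9,0,0,0,0.15,0.7,0.7,-9,0,0,0,0.15,0.7,0.7,-9,0,0,0,0.15,0.7]' | head -1; python3 th.py;python3 -m pendant '[0.7,-9,0,0,0,0.15,0.7,0.7,-9,0,0,0,0.15,0.7,0.7,-9,0,0,0,0.15,0.7,0.7,-9,0,0,0,0.15,0.7,0.7,-9,0,0,0,0.15,0.7,0.7,-9,0,0,0,0.15,0.7]' | head -1; python3 th.py
```

```text
time: 31.9
theta 4.188066807431877 r 60.81910275184889 psi 2.0462041709593537 z 0.12319967535248645 tool F [0.2993 5.801  5.0274] w 0.028573282006695448 3.141999546205625 j6 -0.3055099929935468 t 31.9
time: 32.65
theta 5.080162330515538 r 60.65774781041841 psi 1.1467290943823778 z 0.12320969109743579 tool F [-0.1477  6.6902  4.6374] w 0.028092774955064344 3.278078294824809 j6 0.6075738382935075 t 32.65
```

```bash
python3 -m pendant '[0.8,-9,0,0,0,0.15,0.7,0.7,-9,0,0,0,0.15,0.7,0.7,-9,0,0,0,0.15,0.7,0.7,-9,0,0,0,0.15,0.7,0.7,-9,0,0,0,0.15,0.7]' | head -1; python3 th.py;python3 -m pendant '[0.3,-6,0,0,0,0.1,0.7,0.3,-6,0,0,0,0.1,0.7,0.1,-3,0,0,0,0.05,0.7,0,0,0,0,0,0,0.7,0,0,0,0,0,0,0.7]' | head -1; python3 th.py
```

```text
time: 33.28
theta 5.832824969019684 r 60.809741727004834 psi 0.39727471298691974 z 0.1232046050798084 tool F [-0.0824  7.1275  1.3197] w 0.0285675556114557 3.2355513880611397 j6 1.424302419886812 t 33.275
time: 33.9
theta 6.09357854435063 r 61.00921601554328 psi 0.15317934822505994 z 0.12316717691806625 tool F [-0.2168  4.545   0.2879] w 0.028512516083605614 2.48602934389055 j6 1.6946574297990835 t 33.9
```

```bash
python3 -m pendant '[0.5,-6,0,0,0,0.1,0.7,0.4,-5,0,0,0,0.08,0.7,0,0,0,0,0,0,0.7,0,0,0,0,0,0,0.7]' | head -1; python3 th.py
```

```text
time: 34.4
theta 0.0010068216344012448 r 60.443215238359336 psi -0.02485918764634351 z 0.12319175843333027 tool F [-0.0838  5.2306 -0.9356] w 0.02822452764915227 2.604107448059949 j6 1.891379157518373 t 34.4
```

```bash
python3 -m pendant '[0,-2.4,0,0,0,0.03,0.7,0,0,0,0,0,0,0.7,0,0,0,0,0,0,0.7]' | head -1; python3 th.py; python3 -m pendant '[0,3.5,0,0,0,0,0.7,0,0,0,0,0,0,0.6,0,0,0,0,0,0,0.4,0,0,0,0,0,0,0.4,0,0,-35,0,0,0,0.4,0,0,-35,0,0,0,0.4,0,0,0,0,0,0,0.4,0,0,0,0,0,0,0.4]'|head -1; python3 th.py; python3 snap.py w8
python3 - <<'E'
from go import *
import pickle
for n in ("w7","w8"):
    g=cv2.cvtColor(cv2.imread(f"pics/{n}.png"),6); c=cam("wrist",pickle.load(open(n+".pkl","rb")))
    for t in (0,.05): print(n,t,[proj(c,np.r_[world(-20-60*np.cos(t),90+60*np.sin(t)),z]) for z in (.111,.161)])
    print("hub",proj(c,np.r_[world(-20,90),.11]))
    p=proj(c,np.r_[world(-80,90),.161])
    for r in range(int(p[1])-4,int(p[1])+8,4):
        x=np.where(g[r,245:325]<50)[0]+245; print(r,x.min() if len(x) else None,x.max() if len(x) else None,len(x))
E
```

```text
time: 34.78
theta 0.043405685296154406 r 60.449139057172026 psi -0.05480443506086416 z 0.12317375560803456 tool F [-0.9573  5.7518 -0.3212] w 0.028379029998134405 2.510184970451519 j6 1.9251852820774153 t 34.775
time: 35.78
theta 6.282968676008586 r 60.70343910179859 psi -0.055359170735337776 z 0.19241211055795696 tool F [-0.2502  0.4749 -0.0471] w 0.05632576204039366 0.0 j6 1.9198860234336368 t 35.775
35.775 [0.55019303 0.11804027 0.19241211] [-3.11439682  0.41058789  0.00409574]
w7 0 [array([281.7185, 222.4377]), array([281.7631, 245.831 ])]
w7 0.05 [array([285.5812, 222.5311]), array([286.4495, 245.9422])]
hub [281.6814 291.3734]
241 267 300 34
245 267 300 34
249 268 299 32
w8 0 [array([281.0878, 220.1044]), array([281.0264, 243.1277])]
w8 0.05 [array([277.2271, 220.2161]), array([276.3433, 243.2607])]
hub [276.5404 141.4509]
239 264 298 35
243 263 324 62
247 245 324 80
```

```bash
python3 -m pendant '[-20,0,-15,0,0,-0.055,0.4,-30,45,0,0,0,0,0.4,-25,50,0,0,0,0,0.4,-15,50,0,0,0,0,0.4,-10,45,0,0,0,0,0.4,0,0,0,0,0,0,0.4,0,0,0,0,0,0,0.4]'|head -1; python3 snap.py w9
python3 - <<'E'
from go import *
import pickle
for n in ("w6","w9"):
    g=cv2.cvtColor(cv2.imread(f"pics/{n}.png"),6).astype(float); c=cam("wrist",pickle.load(open(n+".pkl","rb")))
    p=proj(c,np.r_[world(-55,-100),.028]); q=proj(c,np.r_[world(-55,-100),.012]); u=int(round(p[0])); v=int(round(p[1]))
    f=proj(c,np.r_[world(-135,-60),.012]); e=g[int(f[1])-6:int(f[1])+7,int(f[0])]
    print(n,"rear top/bottom predicted",p,q,"profile from row",v-6,g[v-6:v+9,u],"plate front pred",f,e)
    for y in (-125,-75): print("side",y,proj(c,np.r_[world(-50,y),.028]))
    print(g[v-4,u-45:u+46].astype(int))
a=cv2.imread("pics/side0.png"); b=optics.read_camera("side"); c=cam("side")
for im in (a,b):
    g=cv2.cvtColor(im,6); r=g[205:245,215:245]; m=(r<45).astype(np.uint8); n,l,s,ce=cv2.connectedComponentsWithStats(m); k=1+s[1:,4].argmax(); print("side handle",ce[k]+[215,205],s[k])
print("px per .05 rad",proj(c,np.r_[world(-20-60*np.cos(.05),90+60*np.sin(.05)),.136])-proj(c,np.r_[world(-80,90),.136]))
E
```

```text
time: 36.7
36.7 [ 0.41397799 -0.04586578  0.20760276] [-3.12314995  0.32591284  0.00401065]
w6 rear top/bottom predicted [281.8635  79.5575] [281.8456  81.0552] profile from row 74 [234. 234. 233. 234. 228. 198. 136. 118. 128. 156. 214. 230. 233. 232.
 233.] plate front pred [243.2069 163.2413] [232. 233. 232. 230. 223. 194. 123.  57.  48.  45.  45.  45.  45.]
side -125 [308.8475  73.8201]
side -75 [254.8887  73.7788]
[143 114 121 128 129 132 165 220 231 231 232 232 231 232 232 233 232 229
 227 233 235 236 235 236 236 236 236 237 238 236 235 236 237 237 236 233
 232 231 233 235 235 236 238 236 234 233 234 236 235 234 234 234 235 234
 234 236 237 237 235 233 233 232 233 233 233 232 230 232 232 232 219 163
 133 140 180 224 231 231 231 232 232 232 232 232 232 232 226 197 152 170
 223]
w9 rear top/bottom predicted [283.0043  63.4262] [282.9536  65.5697] profile from row 57 [234. 234. 233. 234. 233. 222. 186. 133. 110. 126. 129. 164. 219. 230.
 231.] plate front pred [244.9391 147.5768] [231. 233. 232. 232. 226. 211. 166. 101.  49.  46.  42.  43.  45.]
side -125 [309.5665  57.6574]
side -75 [256.4492  57.7199]
[213 141 115 123 128 130 163 220 230 231 232 231 231 231 230 231 230 227
 216 224 233 235 234 236 235 236 236 237 236 236 236 235 236 236 236 233
 232 230 232 234 234 235 236 236 234 233 235 235 234 234 234 233 234 234
 234 236 237 235 234 233 231 230 232 232 232 230 229 230 233 229 204 147
 131 157 207 222 228 231 232 231 231 230 231 233 231 229 218 162 158 214
 230]
side handle [233. 219.] [18 12  1  5  5]
side handle [233. 217.] [18 12  1  1  1]
px per .05 rad [-0.9225  0.6062]
```

```bash
python3 -c "
from rig import finish_job
print(finish_job())"
```

```text
the job is handed in; nothing more can be done
None
```

I handed the job in with the sled measured fully home, the flywheel about 0.02 rad from its index, and the gripper clear of everything. I did not see the stopper driven in; I inferred it from the ram passing the bottom of its stroke. I also turned the wheel back about 0.35 rad near half a turn by mistake, though the task says not to turn it back. The wheel stayed within the judged limits.

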